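Index the tea caddy under the hand press and stamp it

ROBOT

A 6-joint arm with a two-finger parallel gripper is mounted at the origin on a cart in front of the work surface, level with it; the furniture and walls round the work are solid. World frame = base frame: x ahead of the robot, y to its left, z up, the work surface at z = 0. Lengths are in m, angles in rad, forces in N, time in s.
With the tool pointing down it reaches from about 0.35 to 0.85 m from the base axis. Payload 8.1 kg.
Tool frame: the origin (TCP) lies on the centre line of the jaws, within the pads' length; the fingertips stand robot.finger_overhang ahead of it and the grasp point (between the pads) lies 5 mm behind it (robot.finger_overhang is the distance from the TCP to the fingertips, in m); z points along the fingers, y is the direction in which the jaws open and shut (so a half turn about z gives the same grasp; the last joint's range is limited). The gripper opens to 93 mm and grips with 3 to 60 N. Pads are 15 mm wide; open, the fingers measure 128 mm over their backs; the gripper's body (75 mm by 188 mm) begins 65 mm behind the grasp point.
Start: joints at [-1.26, 0.13, 1.488, -0, 1.523, -0.085], TCP at [0.231, -0.554, 0.233] pointing down, gripper open.
Joint ranges: [-2.96, 2.96], [-0.89, 2.26], [0.02, 2.5], [-1.34, 4.48], [0, 2.73], [-2.66, 2.66]. Speed limits (rad/s): [2.39, 2.39, 2.79, 3.14, 3.14, 3.14].

INTERFACE

Orientations are given as a rotation vector (axis times angle).
In Python, from plant import robot gives the robot as it stands. The module is installed in compiled form; this text tells all that it offers.
- The arm moves only by the tool carry_out, never from a script. Its argument "commands" is a list that holds one entry, the list of rows, each a list of 4 numbers: the shift along the tool's x, y, z in cm, then the turn about the tool's z in degrees. In form: [[[tx, ty, tz, roll], ...]]. A call has 1 to 20 rows; each row shifts and turns the commanded pose from where the row before left it, along the tool's axes as they then stand; what a row does not reach is not made up. A row lasts 1/12 s, in which the tool goes at most 41.7 mm and 7.16 degrees, less where a joint would pass 70% of its speed; a pose out of reach is approached as far as the arm can. A call is refused whole if a number of a shift passes 4.17 or a number of a turn 7.16, either way. A call with a gripper value outside its range is refused whole. "claw" is the finger opening in cm, from 0 to 9.3, set as the call begins (left out, the last holds). The fingers move at their own pace and stop on an object; "grip_force" is the grip in N (left out, the last holds). Time passes only in rows, so rows that do not move let the fingers close. It gives the time, the measured TCP pose, the force and the opening at its end, in the units of the state.
- robot.read_state(): the state, without advancing time (a new reading comes with each control period).
- robot.read_camera(name): name is "scene" or "top" or "wrist"; returns the picture (384x512x3 uint8, red, green, blue); there is no depth.
- robot.camera_params(name): a dict with "mtx" (3x3 intrinsics, pixels), "R" (3x3) and "t" (3): a world point X has camera coordinates R X + t. Camera axes: x right, y down, z forward; pixel columns grow to the right and rows downward; lengths in m; the calibration is good to about 2 mm. A picture is of the moment at which its call begins: read the wrist's pose just before it. camera_params takes no time and is no camera call; for the wrist camera it gives the pose at the moment of the call.
- robot.close_job(): hands the job in, once; it reports no verdict.
The state is a dict: "t": time; "q": joint angles; "dq": joint speeds; "joint_torque": joint torques, N m; "tool_pos": TCP position; "orientation": TCP orientation; "force": force on the tool from outside, world axes, zero at the start; "wrist_torque": the same for the moment, N m; "opening": finger opening in m.
Only numpy, scipy, OpenCV 4.12 (cv2) and the standard library are available. Lean on these libraries where they do the work, as an engineer would, in place of code of your own. Each camera call takes 0.05 s, during which the arm holds its last target.

TASK

On the rotary hand press, turn the round table (it has upright pegs on its rim to push) until the closed tea caddy, not the low lid or the open cup, stands centred under the stamp, without touching the three pieces on it. Then press the sprung plunger head fully down to its stop, hold it there for about half a second and let it spring back up, leaving the caddy under the stamp and all three pieces standing in their nests. Do not press the plunger before the caddy is under it, and leave the loose things around the press where they are.

Things in the scene. Friction and masses are not known exactly. Their poses are not given: they have to be found in the camera images.
- press: Fixed grey hand press. Origin: on the table top on the turntable's vertical axis; x points to the column (x 152 to 192 mm, 50 mm wide, beside the disc), z up. The column's arm, 44 mm wide, underside 135 and top 165 mm above the table top, reaches over the disc to x = 57 mm and carries the plunger, axis at x = 85 mm, y = 0. Place and heading vary.
- turntable (a joint): Turntable angle, rad, growing counter-clockwise from above; turns freely both ways (0.12 N m friction), stays where left. Plain metal disc, 270 mm across, top 35 mm above the table top; three nests (rings 5 mm high, 70 mm inside) 85 mm from the axis, 120 degrees apart. Reads 0 at the start, with no nest under the plunger. Which piece is in which nest varies.
- peg0 (a point): Top centre of an upright round steel peg near the turntable's rim, 118 mm from its axis, midway in angle between two nests. 14 mm in diameter, rising 50 mm from the disc, top 85 mm above the table top. Push it sideways to turn the disc.
- peg1 (a point): Top centre of the second peg, same as the first, 120 degrees further counter-clockwise.
- peg2 (a point): Top centre of the third peg, same as the first, another 120 degrees further counter-clockwise.
- plunger (a joint): How far the plunger is pressed down, m: 0 = up (rest), 0.022 = on its stop. A spring returns it; pushing takes about 4 N at first and 13 N near the stop.
- plunger_top (a point): Centre of the top of the plunger's black mushroom head (56 mm in diameter, 20 mm thick), on the vertical plunger axis; 218.5 mm above the table top at rest, moving down with the plunger. At its lower end is the stamp, a flat round steel foot 30 mm across, 21 mm above the caddy at rest; it just meets the caddy's top at the stop.
- caddy_centre (a point): Centre (half-way up, 29 mm above its foot) of the tea caddy: a closed copper cylinder with flat top, 66 mm in diameter, 58 mm high, loose in one of the nests, with 2 mm play.
- low_lid_centre (a point): Centre (half-way up) of the low copper lid: a closed flat cylinder, 67 mm in diameter, only 32 mm high, loose in another nest.
- cup_centre (a point): Centre (half-way up) of the open copper cup, 65 mm in diameter at the rim and 42 mm at the foot, 52 mm high, loose in the remaining nest.
- tape: Bystander: roll of masking tape, 98 mm across, 25 mm high, origin under its centre.
- block: Bystander: sanding block, 84 x 44 x 28 mm, origin under its centre.
- beaker: Bystander: tall open brown copper beaker, 61 mm in diameter, 78 mm high, origin under its centre.
- mallet: Bystander: wooden mallet lying flat, 267 mm long, 53 mm high, origin under its centre.
Mind the look-alikes: they are no part of the job. What is shaped like the part that bears caddy_centre but purple or red is not meant.

How it is judged:
By the outcome, as a careful person would: the job done as asked, in the order asked, and still so for the second after the job is handed in, with the robot touching nothing.
It also fails if it takes over 54 s, if anything falls off the work surface, if the arm or the gripper's body presses on something with over 40 N, if the wrist force passes 120 N, or if a joint passes its speed limit or range.

## Working session

There is one attempt and no reset: what is moved stays moved. The work goes in short steps, Python scripts to look and compute and a tool call to move; the robot and the scene stay as the last step left them, time stands still between calls to the robot, and variables do not carry over. Pictures are saved under pics/ and viewed, and the job is handed in when it is done.

Besides the shell and the picture viewer there is one more tool, called after "Call:" by a JSON object that holds its "op" and its "data". carry_out: Moves the arm, as the interface text tells. Its arguments: {"type":"object","properties":{"commands":{"type":"array","items":{"type":"array","items":{"type":"array","items":{"type":"number"}}}},"claw":{"type":"number"},"grip_force":{"type":"number"}},"required":["commands"]}

```bash
mkdir -p pics; python3 - <<'E'
from plant import robot
import cv2
for n in("scene","top"):
    cv2.imwrite(f"pics/{n}0.png",robot.read_camera(n)[:,:,::-1])
    p=robot.camera_params(n);print(n,p["mtx"].tolist(),p["R"].round(3).tolist(),p["t"].round(3).tolist())
s=robot.read_state();print(s,robot.finger_overhang)
E
```

```text
scene [[428.01470235309574, 0.0, 258.8248198053184], [0.0, 428.01470235309574, 185.2786319415873], [0.0, 0.0, 1.0]] [[-0.119, 0.993, 0.011], [0.817, 0.104, -0.568], [-0.565, -0.059, -0.823]] [0.064, -0.382, 1.677]
top [[406.40515108107076, 0.0, 257.9456973006383], [0.0, 406.40515108107076, 194.44627604676242], [0.0, 0.0, 1.0]] [[0.018, -1.0, 0.02], [-0.993, -0.02, -0.121], [0.121, -0.018, -0.993]] [-0.037, 0.553, 1.54]
{'t': 0.1, 'q': array([-1.26035487e+00,  1.31122468e-01,  1.48914999e+00, -4.54042625e-05,
        1.52299494e+00, -8.54012248e-02]), 'dq': array([ 1.07501490e-03, -6.51643660e-04, -4.04413257e-03, -5.15644155e-04,
       -1.47880998e-03, -8.73814852e-05]), 'joint_torque': array([ 2.27462151e-03, -5.61348367e+01, -4.93093228e+01,  7.71730207e-02,
        2.92422599e-02, -7.44130739e-05]), 'tool_pos': array([ 0.23120755, -0.55313796,  0.23168152]), 'orientation': array([-3.07863330e+00, -6.17413805e-01,  3.65973151e-04]), 'force': array([ 0.44375164, -0.6164021 , -0.02998685]), 'wrist_torque': array([ 0.01690905,  0.01811255, -0.02005734]), 'opening': 0.09284834812823504} 0.014
```

View pics/scene0.png

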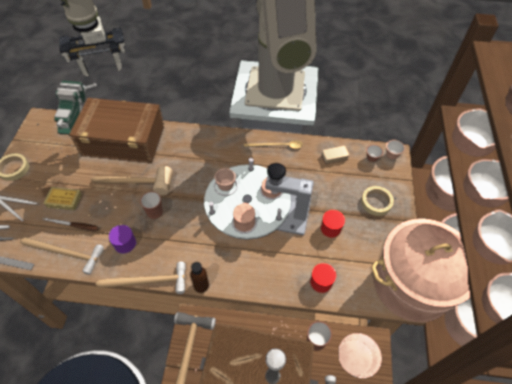

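View pics/top0.png

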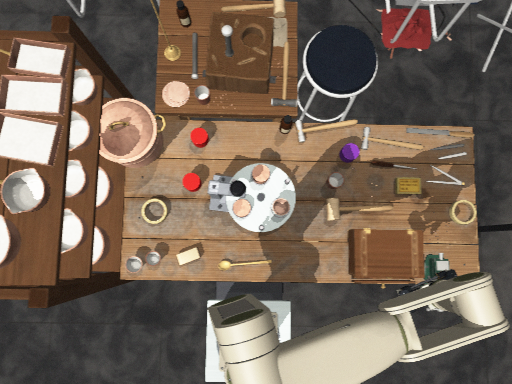

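```bash
python3 - <<'E'
import cv2
a=cv2.imread("pics/top0.png")[150:245,195:310];cv2.imwrite("pics/topz.png",cv2.resize(a,None,fx=6,fy=6,interpolation=cv2.INTER_CUBIC))
a=cv2.imread("pics/scene0.png")[150:245,195:320];cv2.imwrite("pics/scz.png",cv2.resize(a,None,fx=6,fy=6,interpolation=cv2.INTER_CUBIC))
E
```

```text
(no output)
```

View pics/topz.png

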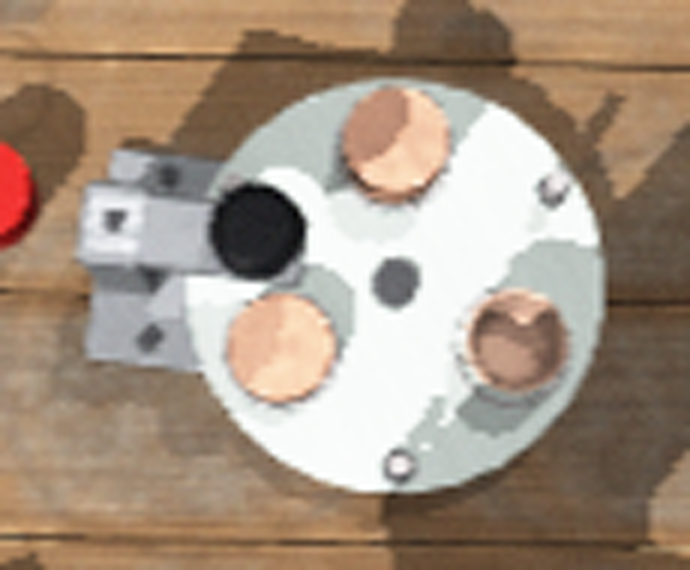

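View pics/scz.png

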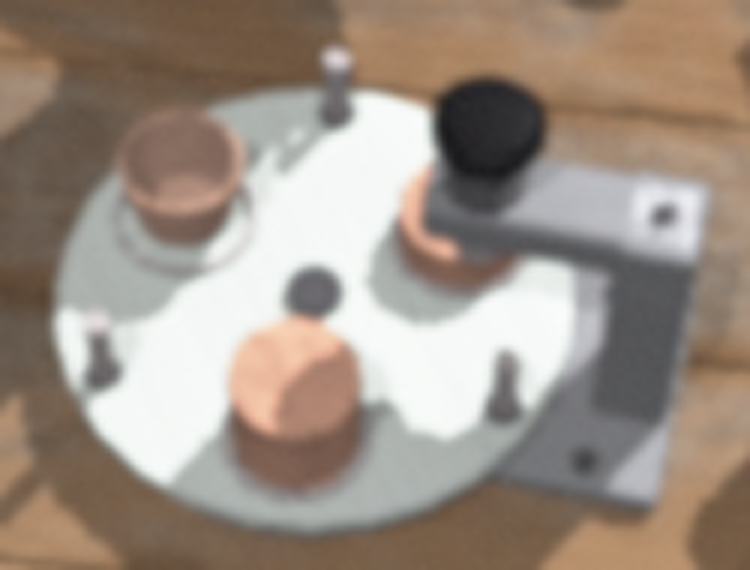

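```bash
cat > h.py <<'E'
import numpy as np
from plant import robot
def ray(n,px,z,p=None):
    p=p or robot.camera_params(n)
    R=np.array(p["R"]);t=np.array(p["t"]);C=-R.T@t
    d=R.T@np.linalg.inv(p["mtx"])@np.array([px[0],px[1],1.])
    return C+d*(z-C[2])/d[2]
E
python3 - <<'E'
from h import *
T=lambda x,y:(195+(x+.5)/6-.5,150+(y+.5)/6-.5)
S=lambda x,y:T(x,y)
c=None
for n,nm,px,z in [("top","hub",(396,283),.035),("scene","hub",(313,291),.035),("top","head",(257,231),.2185),("scene","head",(490,113),.2185),
 ("top","caddy",(396,140),.093),("scene","caddy",(295,378),.093),("top","lid",(281,346),.067),("top","cup",(517,340),.087),("scene","cup",(182,160),.087),
 ("top","pegA",(552,188),.085),("scene","pegA",(96,322),.085),("top","pegB",(400,462),.085),("scene","pegB",(336,57),.085),("scene","pegC",(508,360),.085)]:
    P=ray(n,T(*px),z)
    if nm=="hub" and c is None:c=P
    d=(P-c)[:2];print(n,nm,P.round(4),"r",np.hypot(*d).round(4),"ang",np.degrees(np.arctan2(d[1],d[0])).round(1))
E
```

```text
top hub [ 0.5451 -0.0367  0.035 ] r 0.0 ang 0.0
scene hub [ 0.5457 -0.0378  0.035 ] r 0.0012 ang -59.8
top head [0.552  0.0475 0.2185] r 0.0845 ang 85.3
scene head [0.5562 0.048  0.2185] r 0.0855 ang 82.5
top caddy [ 0.6284 -0.0338  0.093 ] r 0.0833 ang 2.0
scene caddy [ 0.6336 -0.0339  0.093 ] r 0.0885 ang 1.8
top lid [0.5001 0.0357 0.067 ] r 0.0853 ang 121.9
top cup [ 0.5049 -0.1114  0.087 ] r 0.0848 ang -118.3
scene cup [ 0.5077 -0.1105  0.087 ] r 0.0827 ang -116.9
top pegA [ 0.6013 -0.1325  0.085 ] r 0.111 ang -59.6
scene pegA [ 0.6093 -0.1369  0.085 ] r 0.1189 ang -57.4
top pegB [ 0.4279 -0.0399  0.085 ] r 0.1173 ang -178.5
scene pegB [ 0.4292 -0.0406  0.085 ] r 0.116 ang -178.1
scene pegC [0.6056 0.0676 0.085 ] r 0.1206 ang 59.9
```

Call:
{"op": "carry_out", "data": {"commands": [[[0,0,-3,0],[0,0,-3,0],[2.2,-2.37,0,0],[2.2,-2.37,0,0],[2.2,-2.37,0,0],[2.2,-2.37,0,0],[2.2,-2.37,0,0],[2.2,-2.37,0,0],[2.2,-2.37,0,0],[2.2,-2.37,0,0],[2.2,-2.37,0,0],[2.2,-2.37,0,0],[2.2,-2.37,0,0],[2.2,-2.37,0,0],[2.2,-2.37,0,0],[2.2,-2.37,0,0],[2.2,-2.37,0,0],[2.2,-2.37,0,0]]], "claw": 0, "grip_force": 10}}

```text
t: 1.6
tool_pos: [0.41, -0.0664, 0.2924]
orientation: [-3.08, -0.617, 0.0]
force: [0.3, -0.5, 0.1]
opening: 0.0008
```

Call:
{"op": "carry_out", "data": {"commands": [[[2.2,-2.37,0,0],[2.2,-2.37,0,0],[0,0,0,6.3],[0,0,0,6.3],[0,0,0,6.3],[0,0,0,6.3],[0,0,0,6.3],[0,0,0,6.2],[0,0,0,0],[0,0,0,0]]]}}

```text
t: 2.43
tool_pos: [0.4321, -0.0073, 0.2923]
orientation: [-3.115, 0.405, 0.001]
force: [-0.5, 1.3, 0.1]
opening: 0.001
```

```bash
cat >> h.py <<'E'
from scipy.spatial.transform import Rotation
def where(s=None):
    s=s or robot.read_state();M=Rotation.from_rotvec(s["orientation"]).as_matrix()
    print("t",round(s["t"],2),"pos",s["tool_pos"].round(4),"theta",np.degrees(np.arctan2(M[1,0],M[0,0])).round(2),"F",s["force"].round(2),"open",round(s["opening"],4))
    return s,M
def go(P):
    s,M=where();print("shift cm",(M.T@(np.array(P)-s["tool_pos"])*100).round(2))
E
python3 - <<'E'
from h import *
import cv2
cv2.imwrite("pics/w1.png",robot.read_camera("wrist")[:,:,::-1])
a=robot.read_camera("scene")[140:245,195:320,::-1];cv2.imwrite("pics/s1.png",cv2.resize(a,None,fx=6,fy=5.7))
go([.4315,-.0065,.07])
E
```

```text
t 2.53 pos [ 0.4322 -0.0073  0.2925] theta -14.83 F [0.61 0.03 0.37] open 0.0005
shift cm [-0.08 -0.06 22.25]
```

View pics/w1.png

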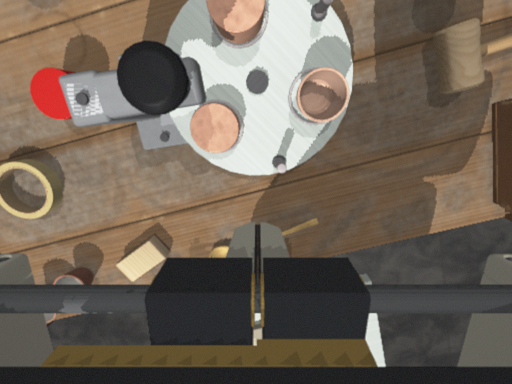

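View pics/s1.png

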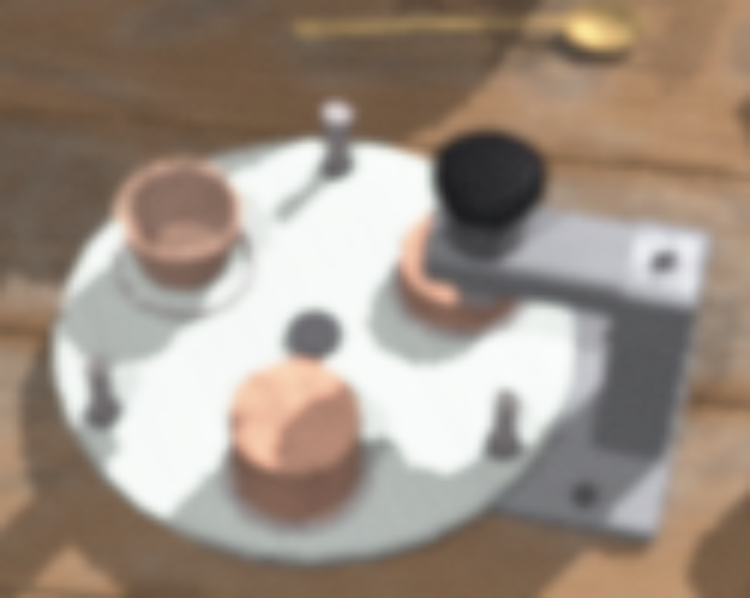

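Call:
{"op": "carry_out", "data": {"commands": [[[0,0,3.7,0],[0,0,3.7,0],[0,0,3.7,0],[0,0,3.7,0],[0,0,3.6,0],[0,0,3,0],[0,0,0.9,0],[0,0,0,0],[0,0,0,0]]]}}

```text
t: 3.28
tool_pos: [0.4327, -0.0074, 0.0706]
orientation: [-3.115, 0.409, -0.0]
force: [-0.6, -0.2, 0.5]
opening: 0.0005
```

```bash
python3 - <<'E'
from h import *
import cv2
a=robot.read_camera("scene")[140:245,195:320,::-1];cv2.imwrite("pics/s2.png",cv2.resize(a,None,fx=6,fy=5.7))
where()
a=robot.read_camera("wrist");cv2.imwrite("pics/w2.png",a[:,:,::-1])
E
```

```text
t 3.33 pos [ 0.4338 -0.0075  0.0717] theta -14.98 F [0.83 0.39 0.82] open 0.0002
```

View pics/s2.png

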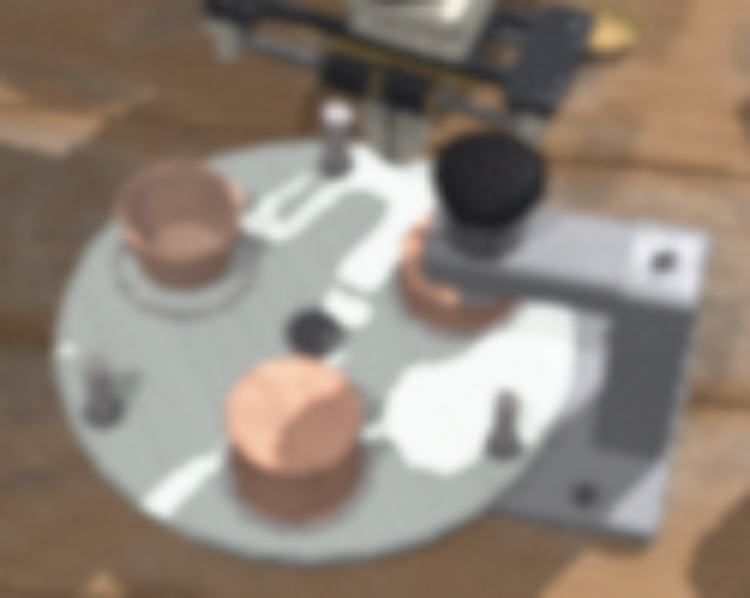

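View pics/w2.png

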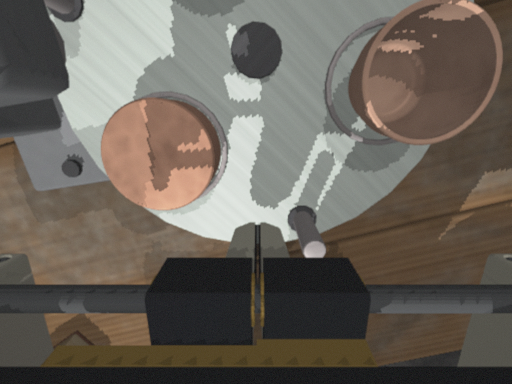

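Call:
{"op": "carry_out", "data": {"commands": [[[0.003,0.2,0,-1],[0.003,0.2,0,-1],[0.003,0.2,0,-1],[0.003,0.2,0,-1],[0.003,0.2,0,-1],[0.003,0.2,0,-1],[0.003,0.2,0,-1],[0.003,0.2,0,-1],[0.007,0.4,0,-2],[0.007,0.4,0,-2],[0.007,0.4,0,-2],[0.007,0.4,0,-2],[0.007,0.4,0,-2],[0.007,0.4,0,-2],[0.007,0.4,0,-2],[0.007,0.4,0,-2],[0.003,0.2,0,-1],[0.003,0.2,0,-1]]]}}

```text
t: 4.88
tool_pos: [0.4305, -0.059, 0.0696]
orientation: [-3.127, -0.302, 0.0]
force: [-0.3, 1.5, 1.2]
opening: 0.0007
```

```bash
cat >> h.py <<'E'
import cv2
def look(tag):
    t=robot.read_camera("top")[140:245,185:310,::-1];s=robot.read_camera("scene")[140:245,195:320,::-1]
    z=lambda a:cv2.resize(a,None,fx=6,fy=6,interpolation=cv2.INTER_CUBIC)
    cv2.imwrite(f"pics/t{tag}.png",z(t));cv2.imwrite(f"pics/s{tag}.png",z(s))
    cv2.imwrite(f"pics/tr{tag}.png",t);where()
E
python3 - <<'E'
from h import *
look("3")
s=robot.read_state();d=s["tool_pos"][:2]-[.5455,-.037];print(np.hypot(*d),np.degrees(np.arctan2(d[1],d[0])))
E
```

```text
t 4.98 pos [ 0.4304 -0.0591  0.0695] theta 10.99 F [-0.19  0.19 -0.03] open 0.0007
0.11716114614919615 -169.1079687026892
```

View pics/s3.png

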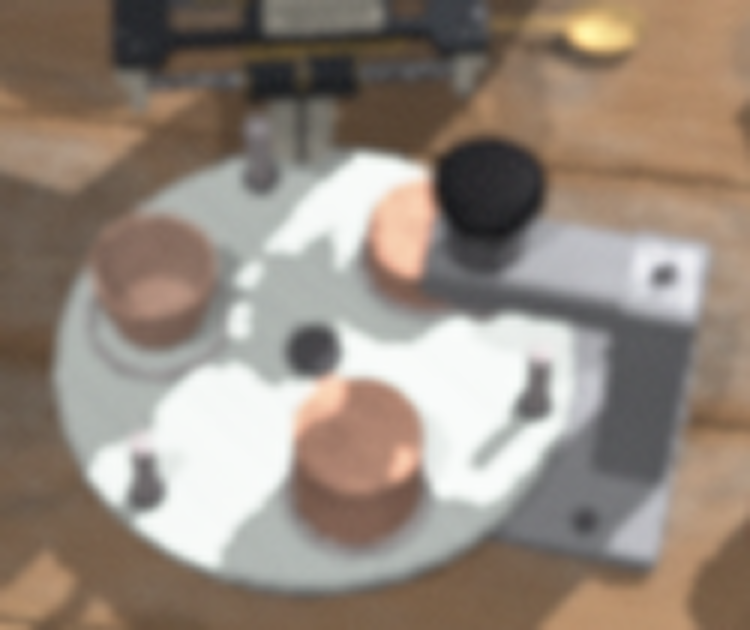

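Call:
{"op": "carry_out", "data": {"commands": [[[0.003,0.2,0,-1],[0.007,0.4,0,-2],[0.007,0.4,0,-2],[0.007,0.4,0,-2],[0.007,0.4,0,-2],[0.007,0.4,0,-2],[0.007,0.4,0,-2],[0.007,0.4,0,-2],[0.007,0.4,0,-2],[0.007,0.4,0,-2],[0.007,0.4,0,-2],[0.007,0.4,0,-2],[0.007,0.4,0,-2],[0.007,0.4,0,-2],[0.007,0.4,0,-2],[0.007,0.4,0,-2],[0.007,0.4,0,-2],[0.003,0.2,0,-1],[0.003,0.2,0,-1],[0,0,0,0]]]}}

```text
t: 6.65
tool_pos: [0.4636, -0.1196, 0.0696]
orientation: [2.892, 1.228, -0.0]
force: [0.5, -0.2, 0.3]
opening: 0.0008
```

```bash
python3 - <<'E'
from h import *
look("4")
s=robot.read_state();d=s["tool_pos"][:2]-[.5455,-.037];print(np.hypot(*d),np.degrees(np.arctan2(d[1],d[0])))
E
```

```text
t 6.75 pos [ 0.4636 -0.1194  0.0697] theta 45.95 F [0.79 0.17 0.34] open 0.0006
0.11620921785643999 -134.84040771553393
```

View pics/s4.png

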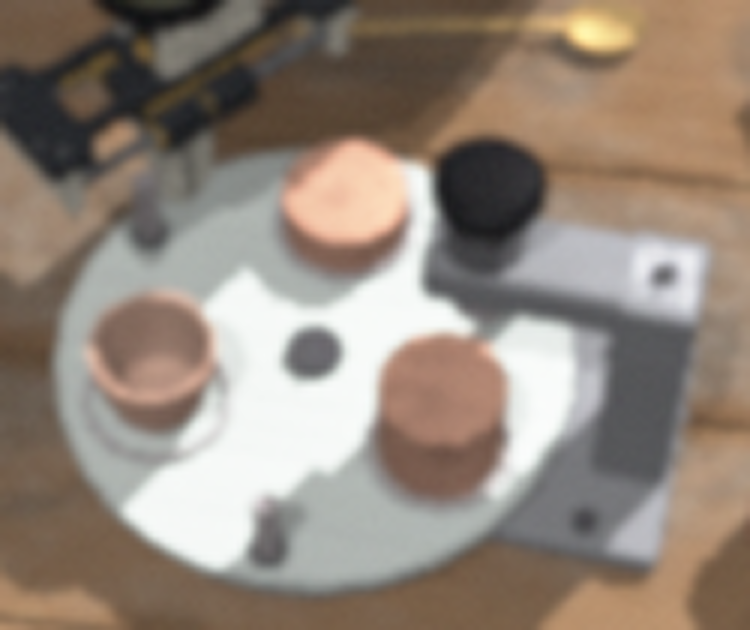

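View pics/t4.png

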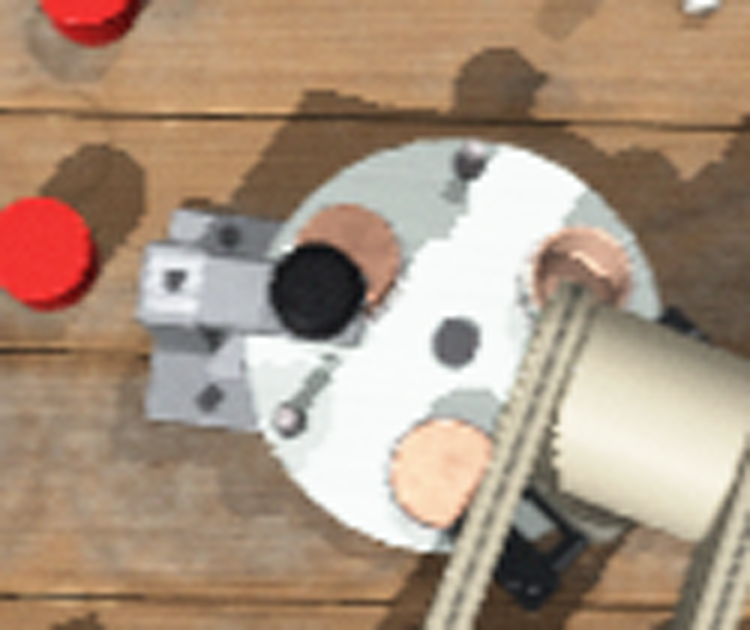

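```bash
python3 - <<'E'
from h import *
T=lambda x,y:(185+(x+.5)/6-.5,140+(y+.5)/6-.5)
S=lambda x,y:(195+(x+.5)/6-.5,140+(y+.5)/6-.5)
c=np.array([.5455,-.037])
for n,nm,px,z,a0 in [("top","pegA",(469,157),.085,-58.5),("top","pegC",(289,417),.085,61.5),("top","lid",(443,473),.067,122),("top","cup",(582,270),.087,-118),
 ("scene","caddy",(444,388),.093,2),("scene","pegB",(144,180),.085,-178.2),("scene","pegA",(268,508),.085,-58.5),("scene","lid",(346,186),.067,122)]:
    P=ray(n,(T if n=="top" else S)(*px),z)
    d=P[:2]-c;a=np.degrees(np.arctan2(d[1],d[0]));print(n,nm,P.round(4),"r",np.hypot(*d).round(4),"ang",a.round(1),"turn",((a-a0+180)%360-180).round(1))
# press heading: column top (z .165) corners in top view
for px in [(145,240),(138,322),(280,250),(275,335)]:
    print(ray("top",T(*px),.165).round(4))
E
```

```text
top pegA [ 0.6574 -0.0417  0.085 ] r 0.112 ang -2.4 turn 56.1
top pegC [0.491  0.0674 0.085 ] r 0.1178 ang 117.6 turn 56.1
top lid [ 0.4591 -0.0292  0.067 ] r 0.0867 ang 174.8 turn 52.8
top cup [ 0.5867 -0.1136  0.087 ] r 0.087 ang -61.7 turn 56.3
scene caddy [0.5961 0.0347 0.093 ] r 0.0878 ang 54.8 turn 52.8
scene pegB [ 0.4834 -0.1347  0.085 ] r 0.1158 ang -122.4 turn 55.8
scene pegA [ 0.6692 -0.0421  0.085 ] r 0.1238 ang -2.4 turn 56.1
scene lid [ 0.4606 -0.0313  0.067 ] r 0.0851 ang 176.1 turn 54.1
[0.5877 0.1518 0.165 ]
[0.5387 0.1544 0.165 ]
[0.5834 0.0718 0.165 ]
[0.5326 0.0734 0.165 ]
```

Call:
{"op": "carry_out", "data": {"commands": [[[0.003,0.2,0,-1],[0.007,0.4,0,-2],[0.007,0.4,0,-2],[0.007,0.4,0,-2],[0.007,0.4,0,-2],[0.007,0.4,0,-2],[0.007,0.4,0,-2],[0.007,0.4,0,-2],[0.007,0.4,0,-2],[0.007,0.4,0,-2],[0.007,0.4,0,-2],[0.003,0.2,0,-1],[0.003,0.2,0,-1],[0,0.1,0,-0.5],[0,0.1,0,-0.5],[0,0,0,0],[0,0,0,0]]]}}

```text
t: 8.17
tool_pos: [0.504, -0.1446, 0.0697]
orientation: [2.574, 1.801, 0.0]
force: [-0.3, 0.7, -0.5]
opening: 0.0007
```

```bash
python3 - <<'E'
from h import *
look("5")
cv2.imwrite("pics/w5.png",robot.read_camera("wrist")[:,:,::-1])
s=robot.read_state();d=s["tool_pos"][:2]-[.5455,-.037];print(np.hypot(*d),np.degrees(np.arctan2(d[1],d[0])))
E
```

```text
t 8.27 pos [ 0.504  -0.1446  0.0697] theta 69.97 F [ 0.19 -0.32 -0.7 ] open 0.0006
0.11535865755288173 -111.09566308935139
```

View pics/t5.png

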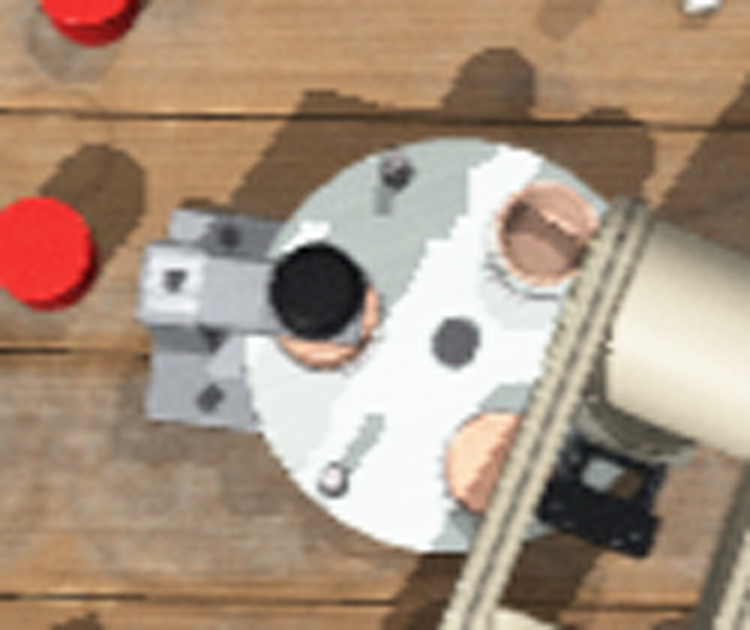

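View pics/s5.png

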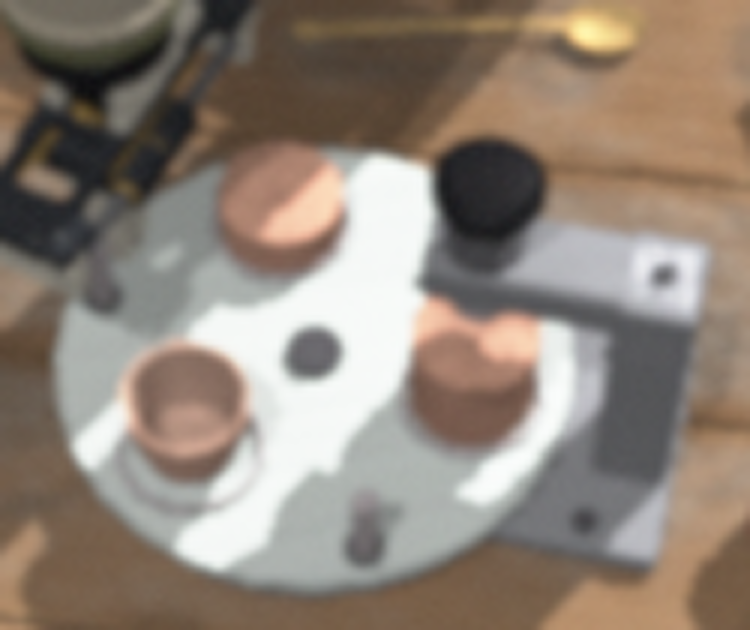

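View pics/w5.png

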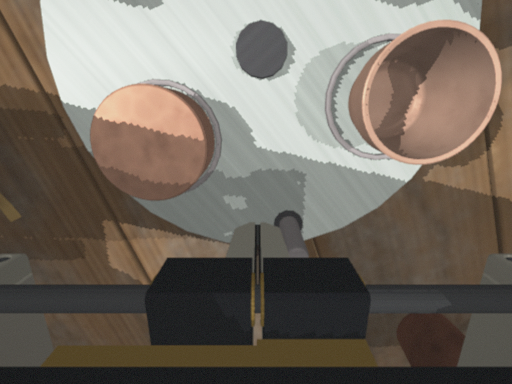

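Call:
{"op": "carry_out", "data": {"commands": [[[0,-0.5,0,0],[0,-1,0,0],[0,0,-2,0],[0,0,-4,0],[0,0,-4,0],[0,0,-4,0],[0,0,-4,0],[-1,0,-4,0],[-2,0,-4,0],[-2,0,0,-5],[0,0,0,-5],[0,0,0,-5],[0,0,0,0],[0,0,0,0],[0,0,0,0]]]}}

```text
t: 9.57
tool_pos: [0.473, -0.185, 0.3267]
orientation: [-2.319, -2.119, 0.0]
force: [0.4, -0.5, -0.5]
opening: 0.0005
```

```bash
python3 - <<'E'
from h import *
look("6")
p=robot.camera_params("wrist")
cv2.imwrite("pics/w6.png",robot.read_camera("wrist")[:,:,::-1])
np.savez("w6.npz",**p)
E
```

```text
t 9.67 pos [ 0.4731 -0.185   0.3267] theta 84.89 F [ 0.55 -0.37  0.04] open 0.0004
```

View pics/w6.png

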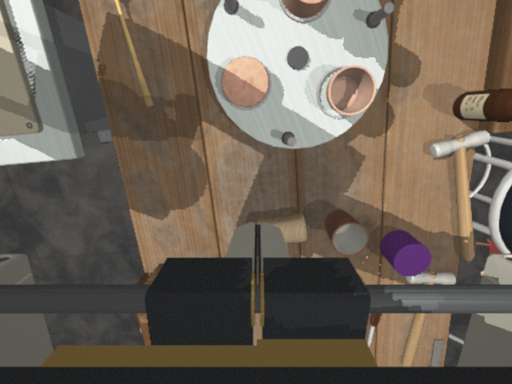

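View pics/t6.png

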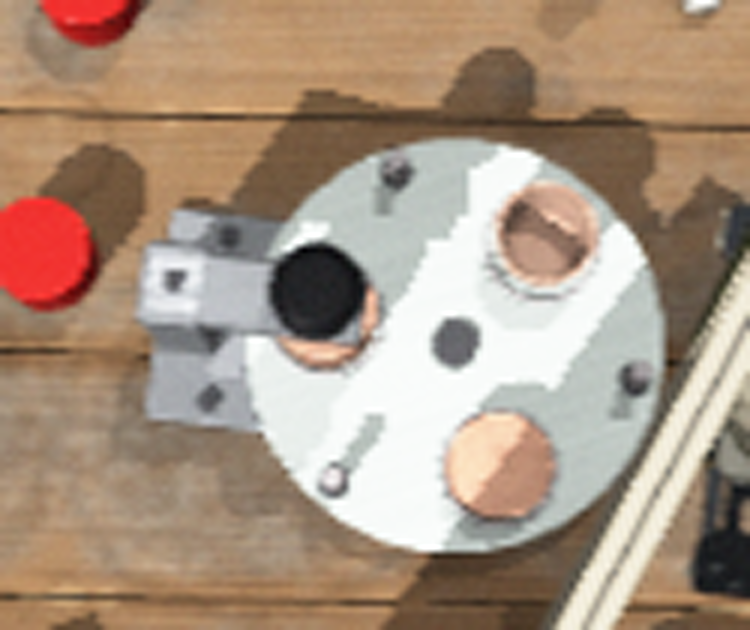

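View pics/s6.png

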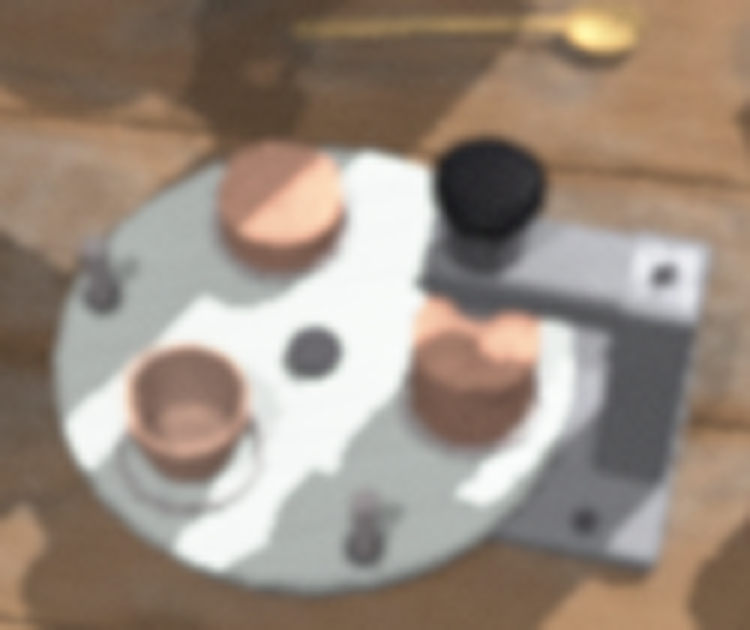

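Call:
{"op": "carry_out", "data": {"commands": [[[3,0,0,0],[3.5,0,0,0],[3.5,0,0,0],[3,0,0,0],[0,0,0,0],[0,0,0,0],[0,0,0,0]]]}}

```text
t: 10.3
tool_pos: [0.4845, -0.0559, 0.3269]
orientation: [2.316, 2.122, -0.001]
force: [-0.3, 1.0, 0.5]
opening: 0.0004
```

```bash
python3 - <<'E'
from h import *
p=robot.camera_params("wrist")
a=robot.read_camera("wrist")[:,:,::-1]
cv2.imwrite("pics/w7.png",a)
cv2.imwrite("pics/w7z.png",cv2.resize(a[:225,100:400],None,fx=2.6,fy=2.6,interpolation=cv2.INTER_CUBIC))
np.savez("w7.npz",**p);where()
E
```

```text
t 10.35 pos [ 0.4845 -0.0564  0.3268] theta 84.94 F [-0.55 -0.48 -0.49] open 0.0005
```

View pics/w7z.png

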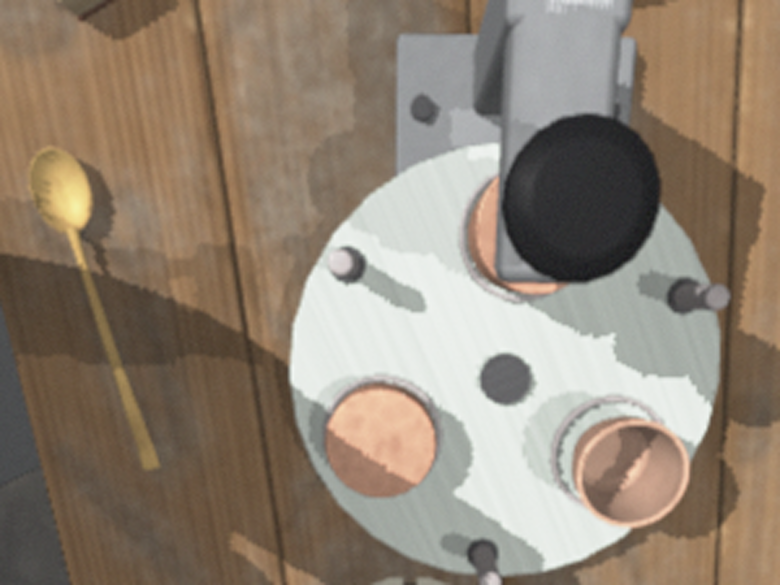

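```bash
python3 - <<'E'
from h import *
p=dict(np.load("w7.npz"))
W=lambda px,z:ray(0,(100+(px[0]+.5)/2.6-.5,(px[1]+.5)/2.6-.5),z,p)[:2]
c=W((505,379),.035);print("hub",c)
# disc ellipse fit by mask
ang=lambda P:(np.hypot(*(P-c)).round(4),np.degrees(np.arctan2(*(P-c)[::-1])).round(2))
for nm,px,z in [("pegC",(346,265),.085),("pegA",(714,296),.085),("pegB",(489,579),.085),("lid",(381,441),.067),("cup",(632,472),.087),("head",(581,198),.2185),("headlow",(581,198),.21)]:
    print(nm,W(px,z).round(4),*ang(W(px,z)))
for a,b,z in [((507,60),(499,270),.165),((397,40),(397,165),.01)]:
    d=W(a,z)-W(b,z);print("edge",np.degrees(np.arctan2(d[1],d[0])),W(a,z),W(b,z))
E
python3 - <<'E'
import cv2
a=cv2.imread("pics/w7.png")[0:130,260:400]
cv2.imwrite("pics/w7h.png",cv2.resize(a,None,fx=4.6,fy=4.6,interpolation=cv2.INTER_CUBIC))
E
```

```text
hub [ 0.54527403 -0.03756661]
pegC [0.4577 0.0369] 0.115 139.59
pegA [0.6532 0.0042] 0.1157 21.14
pegB [ 0.5239 -0.1503] 0.1148 -100.76
lid [ 0.4658 -0.0635] 0.0836 -161.9
cup [ 0.6092 -0.0898] 0.0826 -39.22
head [0.5515 0.0474] 0.0852 85.79
headlow [0.5535 0.0482] 0.0862 84.51
edge 84.89622006355523 [0.53590423 0.10480844] [0.52893994 0.02683324]
edge 84.76781140025288 [0.49490519 0.16029255] [0.48884779 0.09414463]
```

View pics/w7h.png

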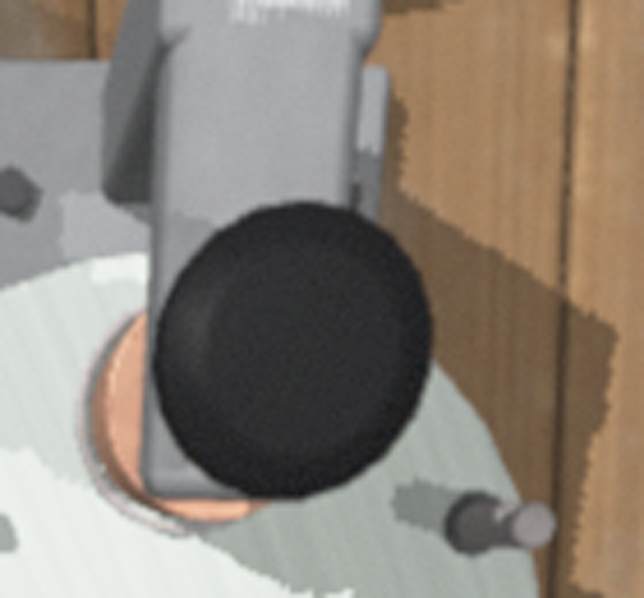

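Call:
{"op": "carry_out", "data": {"commands": [[[-3,0,0,0],[-3.5,0,0,0],[-3.5,0,0,0],[-3,0,0,0],[0,0,0,5],[0,0,0,5],[0,0,0,5],[2,0,0,0],[2,0,0,0],[1,0,0,0],[0,0,0,0],[0,0,0,0]]]}}

```text
t: 11.35
tool_pos: [0.4901, -0.1389, 0.3268]
orientation: [2.573, 1.802, -0.001]
force: [-0.4, -0.9, 0.6]
opening: 0.0003
```

```bash
python3 - <<'E'
from h import *
go([.4899,-.1395,.0697])
E
```

```text
t 11.35 pos [ 0.4901 -0.1389  0.3268] theta 69.99 F [-0.4  -0.87  0.6 ] open 0.0003
shift cm [-0.05  0.   25.71]
```

Call:
{"op": "carry_out", "data": {"commands": [[[0,0,4,0],[0,0,4,0],[0,0,4,0],[0,0,4,0],[0,0,4,0],[0,0,3.7,0],[0,0,2,0],[0,0,0,0],[0,0.3,0,0],[0,0.5,0,0],[0,0.3,0,0],[0,0.2,0,0],[0,0.1,0,0],[0,0.1,0,0],[0,0,0,0]]]}}

```text
t: 12.6
tool_pos: [0.5048, -0.1435, 0.0705]
orientation: [2.573, 1.801, 0.001]
force: [-0.8, 0.2, -0.1]
opening: 0.0007
```

Call:
{"op": "carry_out", "data": {"commands": [[[0,0.1,0,-0.5],[0,0.1,0,-0.5],[0,0.1,0,-0.5],[0.01,0.1,0,-0.5],[0,0.1,0,-0.5],[0,0.1,0,-0.5],[0.01,0.1,0,-0.5],[0,0.1,0,-0.5],[0,0.1,0,-0.5],[0.01,0.05,0,-0.2],[0,0.04,0,-0.2],[0,0,0,0],[0,0,0,0]]]}}

```text
t: 13.68
tool_pos: [0.5139, -0.1461, 0.0699]
orientation: [-2.494, -1.91, -0.0]
force: [-0.1, 0.5, -0.9]
opening: 0.0007
```

```bash
python3 - <<'E'
from h import *
look("8")
s=robot.read_state();d=s["tool_pos"][:2]-[.5455,-.037];print(np.hypot(*d),np.degrees(np.arctan2(d[1],d[0])))
E
```

```text
t 13.78 pos [ 0.5139 -0.1461  0.0699] theta 74.87 F [-0.24 -0.71 -0.78] open 0.0005
0.11357427296707902 -106.15381532914202
```

View pics/s8.png

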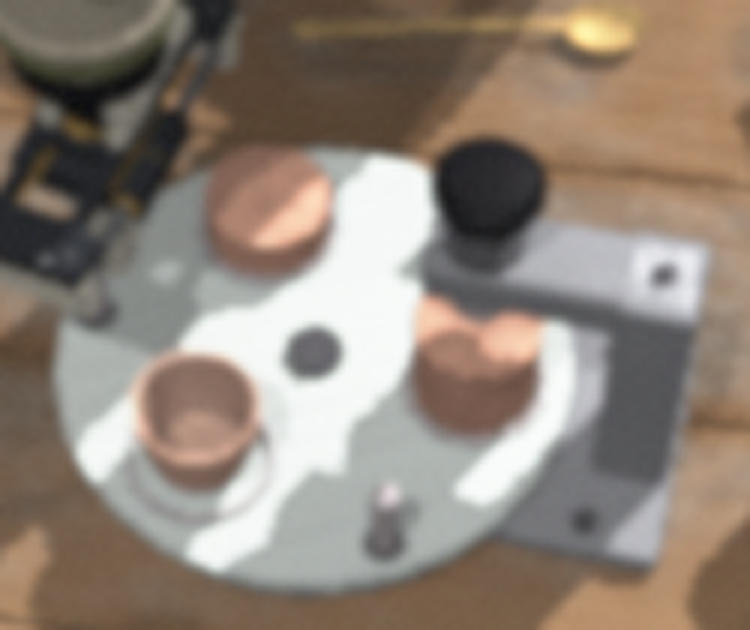

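Retreat to the same viewing pose and measure again.

Call:
{"op": "carry_out", "data": {"commands": [[[0,-0.5,0,0],[0,-1,0,0],[0,0,-2,0],[0,0,-4,0],[0,0,-4,0],[0,0,-4,0],[0,0,-4,0],[-1,0,-4,0],[-2,0,-4,0],[-2,0,0,-5],[0,0,0,-5],[3,0,0,0],[3.5,0,0,0],[3.5,0,0,0],[3,0,0,0],[0,0,0,0],[0,0,0,0],[0,0,0,0]]]}}

```text
t: 15.28
tool_pos: [0.4981, -0.0599, 0.3272]
orientation: [2.317, 2.12, -0.0]
force: [0.1, 0.0, -0.1]
opening: 0.0005
```

```bash
python3 - <<'E'
from h import *
look("9")
p=robot.camera_params("wrist")
a=robot.read_camera("wrist")[:,:,::-1]
cv2.imwrite("pics/w9.png",a)
cv2.imwrite("pics/w9z.png",cv2.resize(a[:225,100:400],None,fx=2.6,fy=2.6,interpolation=cv2.INTER_CUBIC))
np.savez("w9.npz",**p)
E
```

```text
t 15.38 pos [ 0.4981 -0.0607  0.3271] theta 84.81 F [-0.18 -0.31  1.08] open 0.0001
```

View pics/w9z.png

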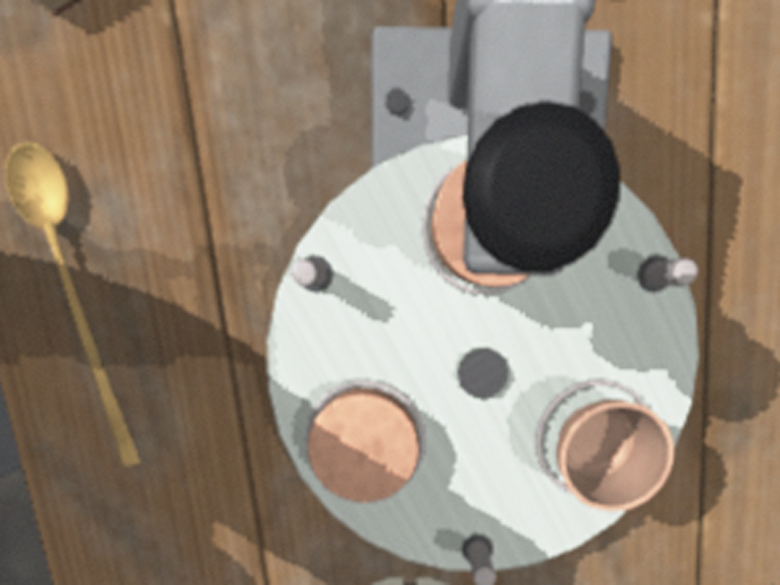

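View pics/t9.png

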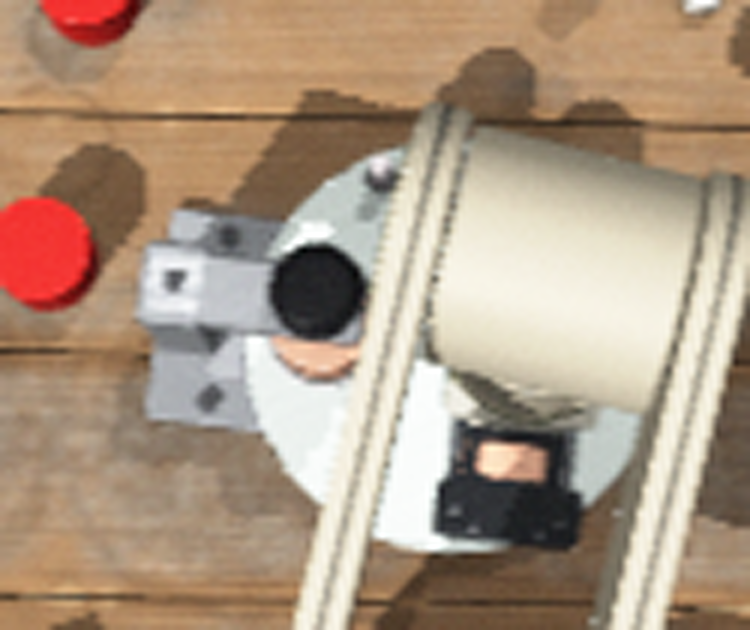

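View pics/s9.png

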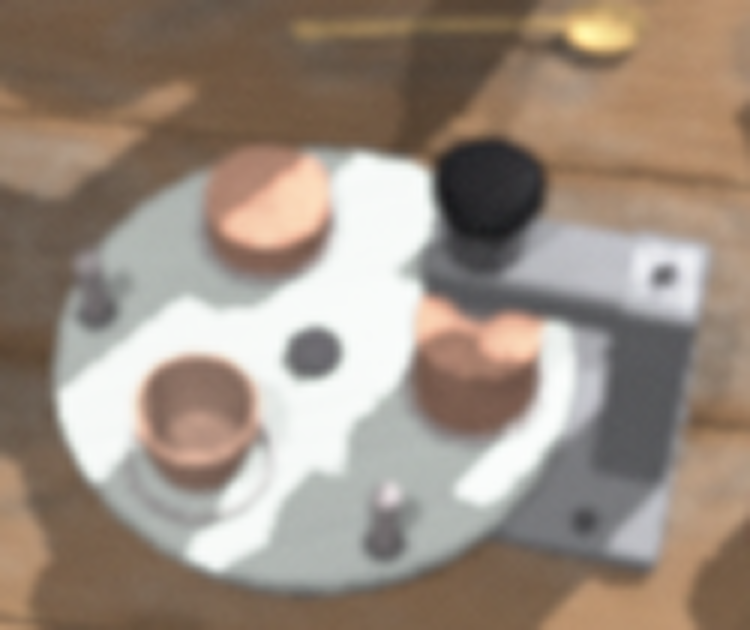

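```bash
python3 - <<'E'
from h import *
p=dict(np.load("w9.npz"))
W=lambda px,z:ray(0,(100+(px[0]+.5)/2.6-.5,(px[1]+.5)/2.6-.5),z,p)[:2]
c=W((483,373),.035);print("hub",c)
ang=lambda P:(np.hypot(*(P-c)).round(4),np.degrees(np.arctan2(*(P-c)[::-1])).round(2))
for nm,px,z in [("pegC",(306,271),.085),("pegA",(684,271),.085),("pegB",(484,576),.085),("lid",(363,446),.067),("cup",(615,455),.087),("head",(542,187),.2185),("headlow",(542,187),.21)]:
    print(nm,W(px,z).round(4),*ang(W(px,z)))
for a,b,z in [((471,60),(467,265),.165),((374,35),(374,155),.01)]:
    d=W(a,z)-W(b,z);print("edge",np.degrees(np.arctan2(d[1],d[0])))
a=cv2.imread("pics/w9.png")[0:225,100:400];b=cv2.imread("pics/w7.png")[0:225,100:400]
for im,nm in((a,"w9"),(b,"w7")):
    q=dict(np.load(nm+".npz"))
    m=((im.max(2)<60)).astype(np.uint8)
    for cn in sorted(cv2.findContours(m,0,1)[0],key=cv2.contourArea)[-2:]:
        e=cv2.fitEllipse(cn); print(nm,e, ray(0,(100+e[0][0],e[0][1]),.2185,q).round(4), ray(0,(100+e[0][0],e[0][1]),.035,q).round(4))
E
```

```text
hub [ 0.54547759 -0.0375307 ]
pegC [0.4501 0.0312] 0.1176 144.23
pegA [0.6508 0.0132] 0.1169 25.74
pegB [ 0.5343 -0.153 ] 0.116 -95.52
lid [ 0.4684 -0.0703] 0.0838 -156.96
cup [ 0.6132 -0.084 ] 0.0821 -34.47
head [0.5524 0.0472] 0.085 85.34
headlow [0.5539 0.0481] 0.086 84.35
edge 85.0687211559477
edge 84.03865363646034Traceback (most recent call last):
  File "<stdin>", line 15, in <module>
cv2.error: OpenCV(4.12.0) /io/opencv/modules/imgproc/src/shapedescr.cpp:361: error: (-201:Incorrect size of input array) There should be at least 5 points to fit the ellipse in function 'fitEllipseNoDirect'
```

```bash
python3 - <<'E'
from h import *
go([.553,.0475,.245])
E
```

```text
t 15.43 pos [ 0.4982 -0.0607  0.3271] theta 84.79 F [ 0.37  0.58 -0.11] open 0.0004
shift cm [11.28  4.48  8.21]
```

Call:
{"op": "carry_out", "data": {"commands": [[[2.8,1.1,0,0],[2.8,1.1,0,0],[2.8,1.1,0,0],[2.9,1.2,0,0],[0,0,0,0],[0,0,2,0],[0,0,2,0],[0,0,2,0],[0,0,1.5,0],[0,0,0.7,0],[0,0,0,0],[0,0,0,0]]]}}

```text
t: 16.43
tool_pos: [0.5533, 0.0481, 0.2455]
orientation: [-2.32, -2.119, 0.0]
force: [0.8, 0.0, 0.2]
opening: 0.0008
```

```bash
python3 - <<'E'
from h import *
look("10");go([.553,.0475,.2325])
E
```

```text
t 16.53 pos [0.554  0.0484 0.2467] theta 84.84 F [ 0.34 -0.34  0.64] open 0.0006
t 16.53 pos [0.554  0.0484 0.2467] theta 84.84 F [ 0.34 -0.34  0.64] open 0.0006
shift cm [-0.1  -0.09  1.42]
```

View pics/s10.png

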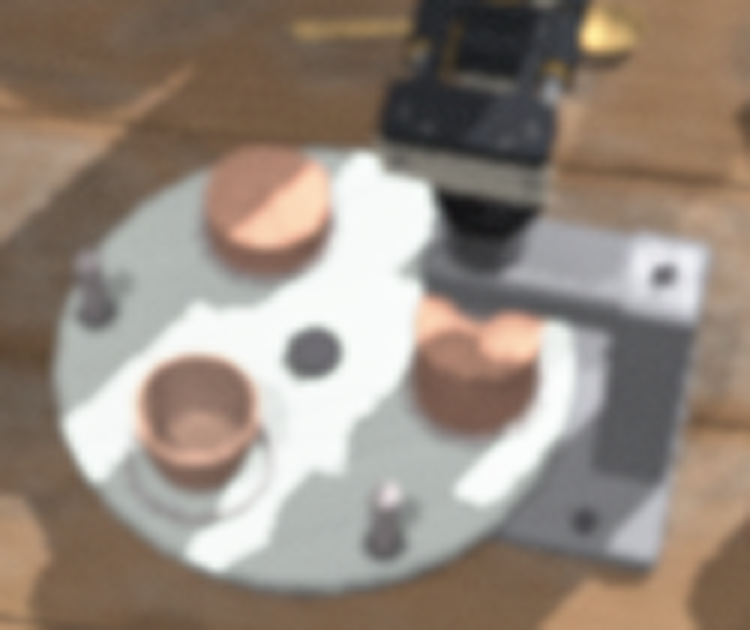

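Call:
{"op": "carry_out", "data": {"commands": [[[-0.1,-0.1,0.4,0],[0,0,0.4,0],[0,0,0.4,0],[0,0,0.4,0],[0,0,0.4,0],[0,0,0.4,0],[0,0,0.4,0],[0,0,0.4,0]]]}}

```text
t: 17.2
tool_pos: [0.5524, 0.0479, 0.2141]
orientation: [2.318, 2.119, 0.001]
force: [-2.7, -0.9, 10.0]
opening: 0.0002
```

Call:
{"op": "carry_out", "data": {"commands": [[[0,0,0.1,0],[0,0,0.1,0],[0,0,0.1,0]]]}}

```text
t: 17.45
tool_pos: [0.5525, 0.0479, 0.2115]
orientation: [2.318, 2.119, 0.001]
force: [-4.1, -0.5, 11.4]
opening: 0.0005
```

Call:
{"op": "carry_out", "data": {"commands": [[[0,0,0.1,0],[0,0,0.1,0],[0,0,0.05,0]]]}}

```text
t: 17.7
tool_pos: [0.5526, 0.0479, 0.2113]
orientation: [2.317, 2.119, 0.003]
force: [-13.7, -0.9, 28.1]
opening: 0.0006
```

Call:
{"op": "carry_out", "data": {"commands": [[[0,0,0,0],[0,0,0,0],[0,0,0,0],[0,0,0,0],[0,0,0,0],[0,0,0,0],[0,0,0,0]]]}}

```text
t: 18.28
tool_pos: [0.5525, 0.0479, 0.2114]
orientation: [2.317, 2.119, 0.003]
force: [-11.5, -1.2, 24.7]
opening: 0.0004
```

Call:
{"op": "carry_out", "data": {"commands": [[[0,0,-0.3,0],[0,0,-0.4,0],[0,0,-0.4,0],[0,0,-0.4,0],[0,0,-0.4,0],[0,0,-0.4,0],[0,0,-0.6,0],[0,0,-1,0],[0,0,-3,0],[0,0,-4,0],[-3,0,0,0],[-4,0,0,0],[-4,0,0,0],[-4,0,0,0],[-4,0,0,0],[-4,0,0,0],[0,0,0,0],[0,0,0,0]]]}}

```text
t: 19.78
tool_pos: [0.531, -0.183, 0.3165]
orientation: [-2.322, -2.115, 0.0]
force: [0.0, -0.1, 0.2]
opening: 0.0006
```

```bash
python3 - <<'E'
from h import *
look("11")
E
```

```text
t 19.88 pos [ 0.5316 -0.1805  0.3167] theta 84.86 F [ 1.45 -0.9   0.12] open 0.0006
```

View pics/s11.png

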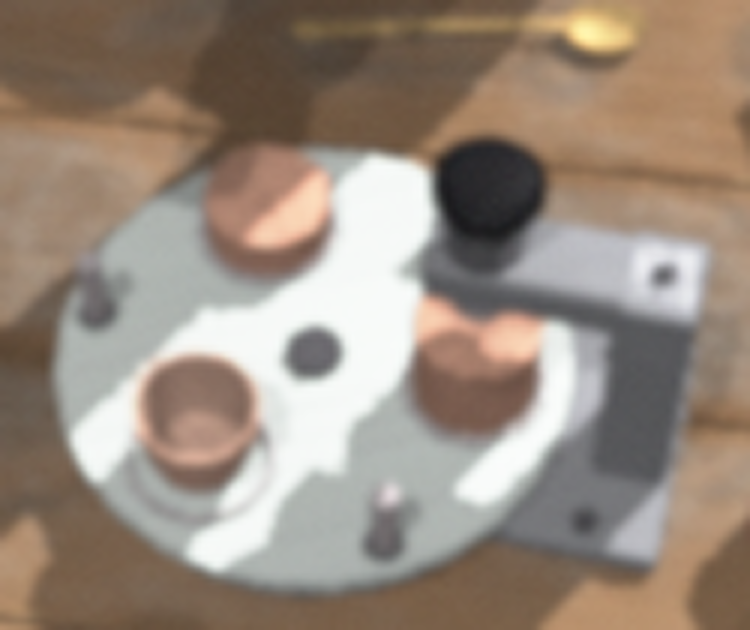

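View pics/t11.png

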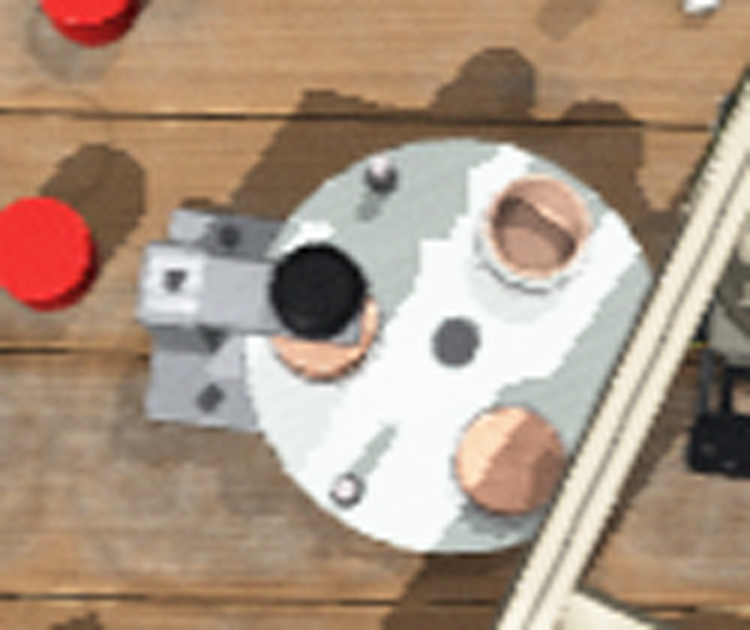

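```bash
python3 - <<'E'
from h import *
a=cv2.imread("pics/s9.png").astype(int);b=cv2.imread("pics/s11.png").astype(int)
d=np.abs(a-b).max(2)[200:560,60:720];print("diff px>60:",(d>60).mean().round(4))
robot.close_job()
E
```

```text
diff px>60: 0.0196
the job is handed in; nothing more can be done
```

I turned the disc about 83° counter-clockwise by its near peg, with the closed fingertips, until the tall closed caddy stood under the stamp. I then pressed the plunger once, held it, let it spring back and moved the arm clear before handing in at about 20 s.

**Alignment:** after the final nudge, the three pegs put the caddy's nest at about 84.8° and the press heading measured about 84.9°. The separate readings scattered by about ±0.8°, roughly 1 mm at the nest.

**Press:** the head stopped at TCP z ≈ 0.211 while the force rose from 11 N to 28 N. I read that as the stop, 21 mm down by geometry against the nominal 22 mm, which is within the 2 mm calibration. I held it there for about 0.6 s at 25 N. A sideways force of 12–14 N also showed during the press, and I did not find out why.

**Last pictures:** the plunger is back up, the caddy is still under the stamp, and the caddy, lid and cup stand in their nests. Comparing the press area before and after pressing, 2% of pixels differed. I took that to be the arm's moving shadow but did not check. I did not measure the loose things around the press after the job. The arm moved above them and I noticed no contact.

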